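Pack the closed parts containers into the watchmaker's caddy

TASK

Pack the four lidded parts containers into the caddy, each standing flat on the bottom of the nest made for it: the large, medium and small tins in the round nests of matching size, the square box in the square nest. Leave the two open containers, whose parts are still being worked on, where they stand. Keep every container upright all the time, or the tiny parts get mixed up.

Things in the scene. Friction and masses are not known exactly. Their poses are not given: they have to be found in the camera images.
- tin_large: The large tin. Closed round aluminium tin with a flat lid (a thin dark seam round its side), 56 mm diameter, 34 mm high, 110 g or so, loose on the bench. Origin: centre of its underside; z up.
- tin_medium: The medium tin. Closed round aluminium tin with a flat lid (a thin dark seam round its side), 42 mm diameter, 34 mm high, 70 g or so, loose on the bench. Origin: centre of its underside; z up.
- tin_small: The small tin. Closed round aluminium tin with a flat lid (a thin dark seam round its side), 28 mm diameter, 34 mm high, 40 g or so, loose on the bench. Origin: centre of its underside; z up.
- box_square: Closed square box of grey plastic with a flat lid (thin dark seam), 40 x 40 mm, 34 mm high, 60 g or so, loose on the bench. Origin: centre of its underside; z up. x and y square to its sides; stands at any yaw.
- nest_large: Fixed black plastic block 79 x 79 x 13 mm with a cork-bottomed round recess of 68 mm diameter (for the large tin) in its top, 8 mm deep. Origin: centre of its underside, 5 mm above the bench; recess floor 5 mm and top face 13 mm above the origin; x, y along its sides, z up. One of four, 2 by 2 at 80 mm pitch in any order, in a wooden caddy 172 mm square, rim level with their tops.
- nest_medium: Fixed black plastic block 79 x 79 x 13 mm with a cork-bottomed round recess of 54 mm diameter (for the medium tin) in its top, 8 mm deep. Origin: centre of its underside, 5 mm above the bench; recess floor 5 mm and top face 13 mm above the origin; x, y along its sides, z up. One of four, 2 by 2 at 80 mm pitch in any order, in a wooden caddy 172 mm square, rim level with their tops.
- nest_small: Fixed black plastic block 79 x 79 x 13 mm with a cork-bottomed round recess of 40 mm diameter (for the small tin) in its top, 8 mm deep. Origin: centre of its underside, 5 mm above the bench; recess floor 5 mm and top face 13 mm above the origin; x, y along its sides, z up. One of four, 2 by 2 at 80 mm pitch in any order, in a wooden caddy 172 mm square, rim level with their tops.
- nest_square: Fixed black plastic block 79 x 79 x 13 mm with a cork-bottomed square recess 52 x 52 mm, sides along its x and y (for the square box) in its top, 8 mm deep. Origin: centre of its underside, 5 mm above the bench; recess floor 5 mm and top face 13 mm above the origin; x, y along its sides, z up. One of four, 2 by 2 at 80 mm pitch in any order, in a wooden caddy 172 mm square, rim level with their tops.
- open_tin: Look-alike to be left alone: round aluminium tin without a lid, hollow, brass wheels lying in it, 42 mm diameter, 28 mm high, loose on the bench. Origin: centre of its underside; z up.
- open_box: Look-alike to be left alone: square grey plastic box without a lid, hollow, brass wheels lying in it, 40 x 40 mm, 28 mm high, loose on the bench. Origin: centre of its underside; z up. x and y square to its sides.
Things that resemble listed ones, but are neither listed nor needed, are in the scene too. What is shaped like the tin_small but blue or purple is not meant. What is shaped like the tin_medium but green is not meant.

How it is judged (in metres and radians):
At the end, for the whole second after the job is handed in: Each lidded container stands in its own nest: centre within 11 mm of the nest's centre, underside less than 7.5 mm above the nest's underside (the recess floor is at 5 mm), upright within 0.1 rad, at rest; the two open containers stand upright, at rest, within 15 mm of where they were (horizontal distance between tin_large and nest_large below 0.011 m and z of tin_large in the frame of nest_large below 0.0075 m and angle between each of tin_large, tin_medium, tin_small, box_square, open_tin, open_box's own z axis and vertical below 0.1 rad and linear speed of each of tin_large, tin_medium, tin_small, box_square, open_tin, open_box below 0.02 m/s and angular speed of each of tin_large, tin_medium, tin_small, box_square below 0.2 rad/s and horizontal distance between tin_medium and nest_medium below 0.011 m and z of tin_medium in the frame of nest_medium below 0.0075 m and horizontal distance between tin_small and nest_small below 0.011 m and z of tin_small in the frame of nest_small below 0.0075 m and horizontal distance between box_square and nest_square below 0.011 m and z of box_square in the frame of nest_square below 0.0075 m and distance of each of open_tin, open_box from where it was at the start of the episode below 0.015 m); the robot touches nothing.
It fails at once if a lidded container is tipped by more than 0.6 rad (angle between any of tin_large, tin_medium, tin_small, box_square's own z axis and vertical above 0.6 rad).
It fails at once if an open container is moved by more than 15 mm or tipped by more than 0.3 rad (distance of any of open_tin, open_box from where it was at the start of the episode above 0.015 m or angle between any of open_tin, open_box's own z axis and vertical above 0.3 rad).
It also fails if it takes over 90 s, if anything falls off the work surface, if the arm or the gripper's body presses on something with over 40 N, if the wrist force passes 120 N, or if a joint passes its speed limit or range.

ROBOT

A 6-joint arm with a two-finger parallel gripper is mounted at the origin on the work surface. World frame = base frame: x ahead of the robot, y to its left, z up, the work surface at z = 0. Lengths are in mm, angles in rad, forces in N, time in s.
With the tool pointing down it reaches from about 350 to 775 mm from the base axis. Payload 7.3 kg.
Tool frame: the origin (TCP) lies midway between the tips of the shut fingers; the grasp point (between the pads) lies 19 mm behind it (bot.tcp_to_grasp is the distance from the TCP to the grasp point, in mm); z points along the fingers, y is the line along which they close (so a half turn about z gives the same grasp; the last joint's range is limited). The gripper opens to 92 mm and grips with 3 to 60 N. Pads are 19 mm wide; open, the fingers measure 130 mm over their backs; the gripper's body (75 mm by 190 mm) begins 47 mm behind the grasp point.
Start: joints at [0.978, 0.342, 1.524, -0, 1.275, -0.146], TCP at [226.832, 473.489, 226.741] pointing down, gripper open.
Joint ranges: [-2.53, 2.53], [-0.77, 2.02], [0.04, 2.7], [-1, 4.14], [0.28, 2.66], [-3.11, 3.11]. Speed limits (rad/s): [2.57, 2.57, 3.14, 3.14, 3.14, 3.14].

INTERFACE

Orientations are given as [roll, pitch, yaw] about the fixed x, y, z axes, in that order (R = Rz(yaw) Ry(pitch) Rx(roll)).
In Python, from plant import bot, viewer gives the robot as it stands. The module is installed in compiled form; this text tells all that it offers.
- The arm moves only by the shell command python3 -m handwheel 'ROWS'. ROWS is text: rows parted by semicolons, each of 7 numbers parted by spaces: the shift along the tool's x, y, z scaled (see below), then the turn, a rotation vector about the tool's x, y, z scaled (see below), then the opening, from -1 (shut) to 1 (fully open), so that 0 is half open. In form: tx ty tz rx ry rz gripper; .... A call has 1 to 8 rows; each row is the pose to reach, as a shift and turn from the pose commanded when the call began, along the tool's axes at that moment, turning the shorter way round; what a row does not reach only later rows make up. The controller multiplies each number of a shift by 10 cm and each number of a turn by pi rad. A row lasts 1/12 s, in which the tool goes at most 41.7 mm and 7.16 degrees, less where a joint would pass 70% of its speed; a pose out of reach is approached as far as the arm can. A call with a number of a shift or a turn outside -1 to 1 is refused whole. A call with a gripper value outside its range is refused whole. The fingers move at their own pace and stop on an object; the grip force is fixed at half the most. Time passes only in rows, so rows that repeat a pose let the fingers close. It gives the time, the measured TCP pose, the force, the opening and the grip force at its end, in the units of the state.
- bot.get_obs(): the state, without advancing time (a new reading comes with each control period).
- viewer.capture(name): name is "side" or "top"; returns a dict with "frame" (420x560x3 uint8, red, green, blue), "fov_y" (degrees; the focal length in pixels is half the picture's height over the tangent of half this angle, whatever the lens; pixels are square), "cx", "cy" (the principal point, pixels), "T" (4x4, takes a point from camera to world coordinates). Camera axes: x right, y down, z forward; pixel columns grow to the right and rows downward; lengths in mm; the calibration is good to about 2 mm. A picture is of the moment at which its call begins. There is no depth.
- bot.close_job(): hands the job in; it is judged then, once.
Trained networks look in a picture, given as the dict that the camera call returned (one of the last four; its "shot" number tells which), for a name from the list of things; names that differ only in an ending like _2 or _b are one class to them, and where a whole thing is asked for, a point or a joint stands for the part that bears it (a point fixed in the world has none). Each returns a list of dicts, best first, with "score" (0 to 1); they miss things now and then, are a little off and sometimes report something else, mostly with a low value. They report only what shows in the picture. A call takes as long as a camera call. They do not tell look-alikes from the thing itself.
- viewer.recognise(target, picture): "centre" ([column, row] in pixels, amid what is visible of it).
- viewer.cut_out(target, picture): "pixels" (420x560 bool, what is visible of it) and "centre" ([column, row] in pixels, amid what is visible of it).
The state is a dict: "time": time; "joint_positions": joint angles; "dq": joint speeds; "tau": joint torques, N m; "tool_pos": TCP position; "tcp_rot": TCP orientation; "contact_force": force on the tool from outside, world axes, zero at the start; "moment": the same for the moment, N m; "grip_width": finger opening in mm; "finger_force": force on a finger pad.
Only numpy, scipy, OpenCV 4.12 (cv2) and the standard library are available. Lean on these libraries where they do the work, as an engineer would, in place of code of your own. Each camera call takes 0.05 s, during which the arm holds its last target. There are 200 camera calls.

## Working session

There is one attempt and no reset: what is moved stays moved. The work goes in short steps, Python scripts to look and compute and a shell command to move; the robot and the scene stay as the last step left them, time stands still between calls to the robot, and variables do not carry over. Pictures are saved under pics/ and viewed, at most 14 in all, crops included, and the job is handed in when it is done.

```bash
mkdir -p pics; cat > h.py <<'E'
import numpy as np, cv2
from plant import bot, viewer
def snap(cam,name=None):
    p=viewer.capture(cam)
    if name: cv2.imwrite('pics/'+name,p['frame'][:,:,::-1])
    return p
def foc(p): return 210/np.tan(np.radians(p['fov_y'])/2)
def toworld(p,uv,z):
    T=np.array(p['T']); f=foc(p)
    d=T[:3,:3]@np.array([(uv[0]-p['cx'])/f,(uv[1]-p['cy'])/f,1]); o=T[:3,3]
    return o+d*(z-o[2])/d[2]
def topix(p,X):
    T=np.array(p['T']); c=T[:3,:3].T@(np.array(X)-T[:3,3]); f=foc(p)
    return c[0]/c[2]*f+p['cx'],c[1]/c[2]*f+p['cy']
E
python3 - <<'E'
from h import *
p=snap('top','top0.png');q=snap('side','side0.png')
for c in (p,q): print(c['fov_y'],c['cx'],c['cy'],np.round(c['T'],3).tolist(),[k for k in c])
H=dict(tin_large=34,tin_medium=34,tin_small=34,box_square=34,open_tin=28,open_box=28,nest_large=18,nest_medium=18,nest_small=18,nest_square=18)
for n,h in H.items():
    for r in viewer.cut_out(n,p): print(n,round(r['score'],2),np.round(r['centre']),r['pixels'].sum(),toworld(p,r['centre'],h).round())
print(bot.get_obs())
E
```

```text
51.51700482503124 274.9210628727131 196.45241161714435 [[0.001, -0.995, 0.097, 445.724], [-0.999, 0.002, 0.034, -31.186], [-0.034, -0.097, -0.995, 1045.235], [0.0, 0.0, 0.0, 1.0]] ['frame', 'fov_y', 'cx', 'cy', 'T', 'shot']
51.69142564771295 280.6917956349071 216.617340790383 [[0.763, -0.497, 0.413, 127.512], [-0.646, -0.585, 0.49, -549.823], [-0.002, -0.641, -0.768, 866.061], [0.0, 0.0, 0.0, 1.0]] ['frame', 'fov_y', 'cx', 'cy', 'T', 'shot']
tin_large 0.93 [161. 175.] 454 [596. 273.  34.]
tin_medium 0.56 [175. 240.] 285 [443. 236.  34.]
tin_medium 0.55 [147. 246.] 304 [429. 302.  34.]
tin_small 0.56 [468. 235.] 156 [ 455. -439.   34.]
tin_small 0.5 [440. 246.] 163 [ 430. -374.   34.]
tin_small 0.45 [424. 212.] 153 [ 508. -340.   34.]
box_square 0.93 [108. 242.] 357 [437. 393.  34.]
open_tin 0.53 [394. 184.] 282 [ 573. -276.   28.]
open_box 0.94 [389. 235.] 379 [ 454. -260.   28.]
open_box 0.29 [395. 180.] 292 [ 582. -278.   28.]
nest_large 0.58 [288. 218.] 1143 [496. -28.  18.]
nest_small 0.73 [260. 180.] 1096 [586.  40.  18.]
nest_square 0.97 [290. 184.] 1116 [576. -32.  18.]
{'time': 0.6, 'joint_positions': array([ 9.78005683e-01,  3.41951216e-01,  1.52411806e+00,  1.22306666e-05,
        1.27540751e+00, -1.46022675e-01]), 'dq': array([-0.00183883, -0.00067707, -0.0003824 , -0.001402  ,  0.00067021,
        0.00031838]), 'tau': array([ 5.70511975e-05, -4.30926633e+01, -2.44395751e+01,  7.17824581e-02,
        4.86156740e-02,  2.12555938e-05]), 'tool_pos': array([226.81988363, 473.48352816, 226.75953222]), 'tcp_rot': array([3.14147631e+00, 5.28290176e-06, 2.69482112e+00]), 'contact_force': array([ 0.59859057, -0.23460905, -0.71483735]), 'moment': array([ 0.03371792, -0.00051736,  0.04706213]), 'finger_force': 0.0, 'grip_width': 91.22995000824075}
```

View pics/top0.png

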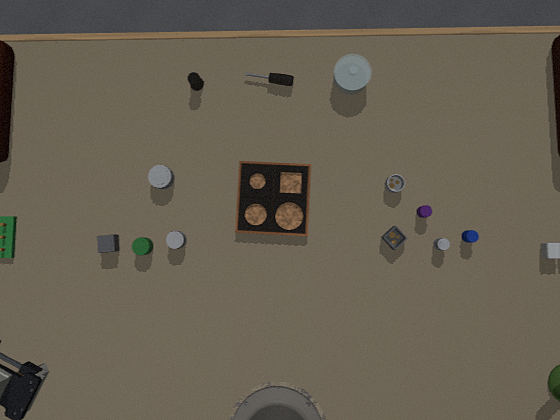

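View pics/side0.png

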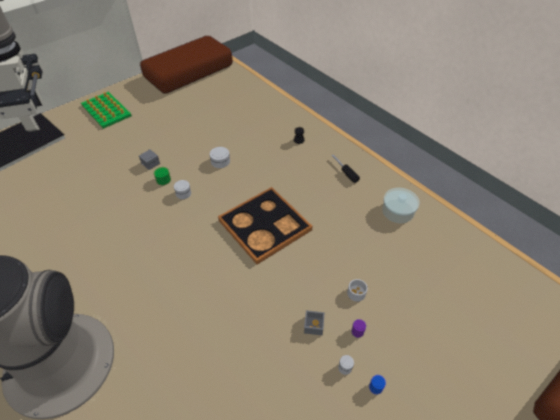

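```bash
python3 - <<'E'
import cv2,numpy as np
a=cv2.imread('pics/top0.png')
f=lambda y0,y1,x0,x1:cv2.resize(a[y0:y1,x0:x1],None,fx=5,fy=5,interpolation=cv2.INTER_CUBIC)
l=f(155,265,80,235);
m=f(155,265,335,490);
cv2.imwrite('pics/l.png',f(155,265,80,235));cv2.imwrite('pics/r.png',f(155,265,335,490));cv2.imwrite('pics/c.png',f(155,245,225,325))
E
```

```text
(no output)
```

View pics/l.png

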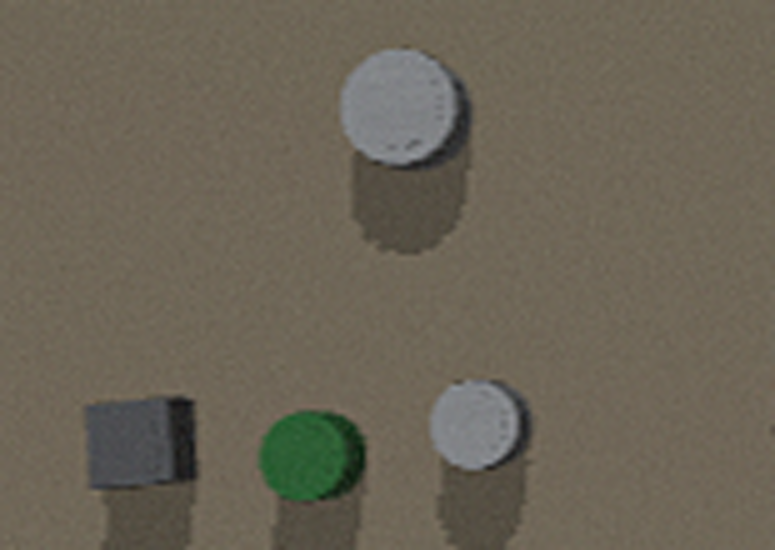

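View pics/r.png

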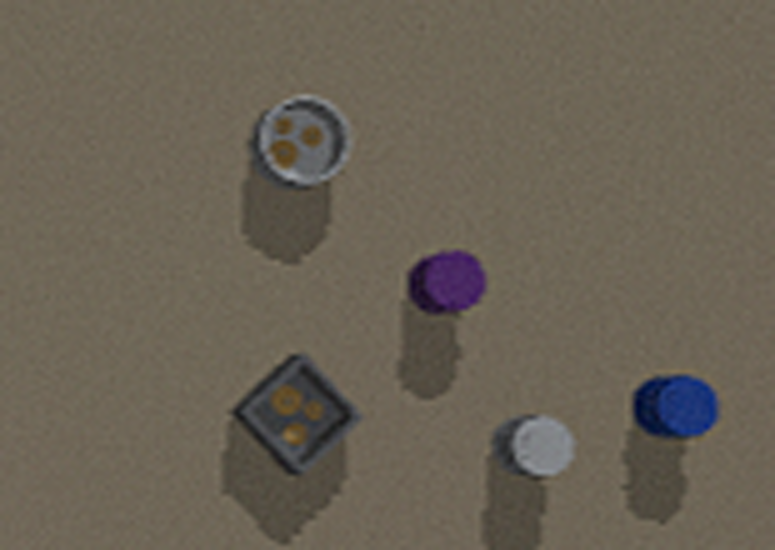

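View pics/c.png

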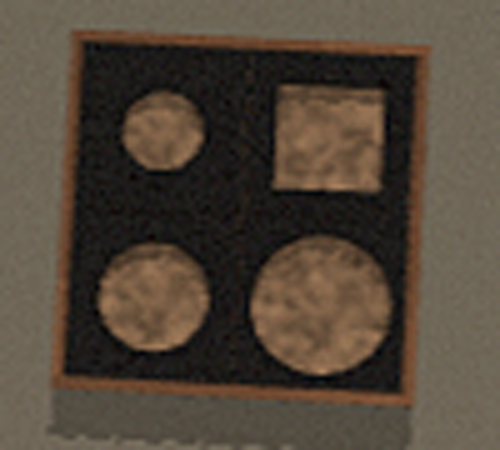

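The pictures show these candidates:
- **Large tin:** the only match is at (160,176).
- **Medium tin:** aluminium at (175,240). The green one at (142,246) and the open tin at (395,183) are not meant.
- **Small tin:** aluminium at (443,244). Purple (424,211) and blue (470,236) are not meant.
- **Square box:** lidded at (105,243). The open box is at (393,238).
- **Nests:** small (257,181), square (291,182), medium (255,214), large (289,216).

The crops confirm the choices. Next I compute positions and cross-check them with the side camera.

```bash
python3 - <<'E'
from h import *
p=snap('top');q=snap('side')
pts=dict(large=((400,107),80,34),medium=((475,425),80,34),box=((128,444),80,34),small=((542,445),335,34),
 n_small=((163,130),225,18),n_square=((330,138),225,18),n_medium=((153,297),225,18),n_large=((321,305),225,18),
 c1=((73,30),225,18),c2=((430,45),225,18),c3=((413,405),225,18),c4=((53,388),225,18),
 b1=((86,406),80,34),b2=((165,398),80,34),b3=((169,483),80,34),b4=((91,489),80,34))
W={}
for n,((x,y),ox,h) in pts.items():
    uv=((x+.5)/5-.5+ox,(y+.5)/5-.5+155); W[n]=toworld(p,uv,h)
    print(n,W[n].round(1),'side',np.round(topix(q,W[n]),1))
for a,b in ('c1 c2','c2 c3','c3 c4','c4 c1','n_small n_square','n_medium n_large','n_small n_medium','n_square n_large','b1 b2','b2 b3','b3 b4','b4 b1'):0
E
python3 - <<'E'
import cv2
a=cv2.imread('pics/side0.png')
f=lambda y0,y1,x0,x1,n:cv2.imwrite('pics/'+n,cv2.resize(a[y0:y1,x0:x1],None,fx=4,fy=4,interpolation=cv2.INTER_CUBIC))
f(135,265,130,320,'s1.png')
E
```

```text
large [593.6 276.4  34. ] side [219.  152.9]
medium [443.8 237.1  34. ] side [181.2 185. ]
box [434.8 400.8  34. ] side [147.8 154.8]
small [ 435.3 -380.7   34. ] side [345.9 360.4]
n_small [584.  46.  18.] side [267.5 204.4]
n_square [579.8 -33.6  18. ] side [286.1 223.3]
n_medium [504.3  50.3  18. ] side [242.  218.7]
n_large [500.4 -29.2  18. ] side [260.3 238.5]
c1 [632.5  89.5  18. ] side [271.2 186.5]
c2 [624.4 -81.4  18. ] side [312.1 225.6]
c3 [453.4 -72.2  18. ] side [256.1 260.1]
c4 [461.3  97.4  18. ] side [217.4 216.2]
b1 [452.5 421.5  34. ] side [149.7 148.4]
b2 [456.3 384.   34. ] side [157.4 154.5]
b3 [416.7 380.6  34. ] side [145.6 161.3]
b4 [413.8 417.5  34. ] side [138.3 155. ]Traceback (most recent call last):
  File "<stdin>", line 11, in <module>
ValueError: too many values to unpack (expected 2)
```

View pics/s1.png

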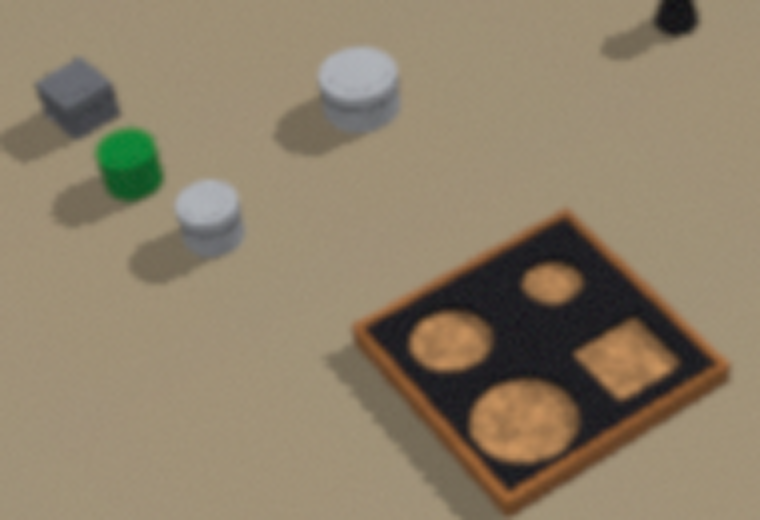

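```bash
cat > g.py <<'E'
import sys
from h import *
from scipy.spatial.transform import Rotation as R
def plan(x,y,z,yaw=1.524):
    o=bot.get_obs(); r=R.from_euler('xyz',o['tcp_rot']); t=R.from_euler('xyz',[np.pi,0,yaw])
    d=r.inv().apply(np.array([x,y,z])-o['tool_pos'])/100; w=(r.inv()*t).as_rotvec()/np.pi
    print('plan shift',d.round(3),'turn',w.round(3),'|',round(o['time'],2),o['tool_pos'].round(1),o['tcp_rot'].round(3),round(o['grip_width'],1),round(o['finger_force'],1))
if len(sys.argv)>3: plan(*map(float,sys.argv[1:]))
E
python3 -m handwheel '-0.96 0.07 0 0 0 0.327 0.6;-0.96 0.07 0 0 0 0.327 0.6;-0.96 0.07 0 0 0 0.327 0.6;-0.96 0.07 0 0 0 0.327 0.6;-0.96 0.07 0 0 0 0.327 0.6;-0.96 0.07 0 0 0 0.327 0.6;-0.96 0.07 0 0 0 0.327 0.6;-0.96 0.07 0 0 0 0.327 0.6'
python3 g.py 435 400 100 1.667
```

```text
time: 1.37
tool_pos: [316.5, 438.3, 226.7]
tcp_rot: [-3.142, -0.0, 1.688]
contact_force: [-0.5, 0.4, 0.5]
grip_width: 73.6
finger_force: 0.0
plan shift [-0.519  1.132  1.267] turn [-0.    -0.     0.007] | 1.37 [316.5 438.3 226.7] [-3.142 -0.     1.688] 73.6 0.0
```

```bash
python3 -m handwheel '-0.26 0.57 0.63 0 0 0.007 0.6;-0.26 0.57 0.63 0 0 0.007 0.6;-0.26 0.57 0.63 0 0 0.007 0.6' >/dev/null
python3 -m handwheel '-0.26 0.57 0.63 0 0 0 0.6;-0.26 0.57 0.63 0 0 0 0.6;-0.26 0.57 0.63 0 0 0 0.6;-0.26 0.57 0.63 0 0 0 0.6'
python3 g.py 435 400 60 1.667
python3 - <<'E'
from h import *
q=snap('side');cv2.imwrite('pics/chk.png',cv2.resize(q['frame'][80:230,60:260,::-1],None,fx=4,fy=4))
E
```

```text
time: 1.95
tool_pos: [435.7, 398.1, 98.6]
tcp_rot: [-3.138, 0.002, 1.67]
contact_force: [-0.4, -0.9, 1.9]
grip_width: 73.5
finger_force: 0.0
plan shift [ 0.02  -0.003  0.386] turn [-0.001  0.001  0.001] | 1.95 [435.7 398.1  98.6] [-3.138e+00  2.000e-03  1.670e+00] 73.5 0.0
```

View pics/chk.png

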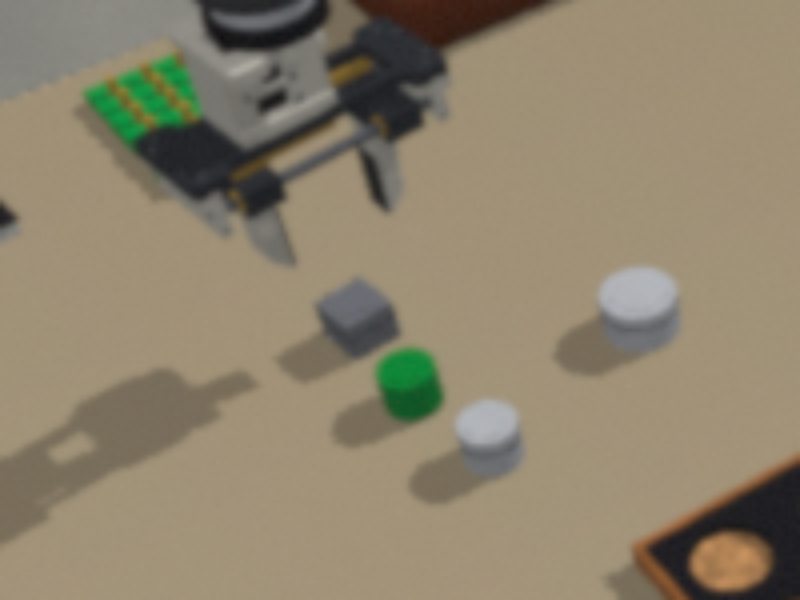

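The fingers straddle the lidded box (crop 357,315), clear of the green tin at (409,383). I'll descend and grip.

```bash
python3 -m handwheel '0.02 0 0.3 0 0 0 0.6;0.02 0 0.55 0 0 0 0.6;0.02 0 0.75 0 0 0 0.6;0.02 0 0.855 0 0 0 0.6;0.02 0 0.855 0 0 0 0.6' 
python3 -m handwheel '0 0 0 0 0 0 -0.4;0 0 0 0 0 0 -0.4;0 0 0 0 0 0 -0.4;0 0 0 0 0 0 -0.4;0 0 0 0 0 0 -0.4'; python3 g.py 580 -34.4 75
```

```text
time: 2.42
tool_pos: [433.8, 401.8, 14.6]
tcp_rot: [-3.14, 0.001, 1.674]
contact_force: [0.3, -0.2, 1.0]
grip_width: 73.5
finger_force: 0.0
time: 2.83
tool_pos: [435.8, 401.8, 16.2]
tcp_rot: [3.14, -0.001, 1.673]
contact_force: [0.2, 0.1, 0.3]
grip_width: 44.9
finger_force: 0.0
plan shift [-4.486  0.991 -0.59 ] turn [ 0.    -0.     0.047] | 2.83 [435.8 401.8  16.2] [ 3.140e+00 -1.000e-03  1.673e+00] 44.9 0.0
```

```bash
python3 -m handwheel '0 0 0.04 0 0 0 0.1;0 0 0.04 0 0 0 0.1;0 0 0.04 0 0 0 -0.4;0 0 0.04 0 0 0 -0.4;0 0 0.04 0 0 0 -0.4;0 0 0.04 0 0 0 -0.4;0 0 0.04 0 0 0 -0.4;0 0 0.04 0 0 0 -0.4'; python3 g.py 580 -34.4 75
```

```text
time: 3.5
tool_pos: [435.3, 401.5, 11.2]
tcp_rot: [-3.142, 0.0, 1.673]
contact_force: [0.1, -0.8, -0.1]
grip_width: 39.3
finger_force: 30.0
plan shift [-4.483  0.995 -0.638] turn [-0.     0.     0.047] | 3.5 [435.3 401.5  11.2] [-3.142  0.     1.673] 39.3 30.0
```

```bash
python3 -m handwheel '0 0 -0.15 0 0 0 -0.4;0 0 -0.4 0 0 0 -0.4;-0.15 0 -0.65 0 0 0.02 -0.4;-0.4 0.1 -0.65 0 0 0.047 -0.4;-0.7 0.2 -0.65 0 0 0.047 -0.4' >/dev/null
python3 -m handwheel '-0.3 0.05 0 0 0 0 -0.4;-0.6 0.1 0 0 0 0 -0.4;-0.9 0.15 0 0 0 0 -0.4' >/dev/null
python3 -m handwheel '-0.3 0.05 0 0 0 0 -0.4;-0.6 0.1 0 0 0 0 -0.4;-0.9 0.15 0 0 0 0 -0.4' >/dev/null
python3 -m handwheel '-0.3 0.05 0 0 0 0 -0.4;-0.6 0.1 0 0 0 0 -0.4;-0.9 0.15 0 0 0 0 -0.4;-0.9 0.15 0 0 0 0 -0.4' 
python3 g.py 580 -34.4 40
```

```text
time: 4.75
tool_pos: [495.9, 57.8, 76.4]
tcp_rot: [3.14, 0.001, 1.521]
contact_force: [0.6, 0.1, -0.6]
grip_width: 39.6
finger_force: 30.0
plan shift [-0.879  0.885  0.367] turn [ 0.     0.    -0.001] | 4.75 [495.9  57.8  76.4] [3.140e+00 1.000e-03 1.521e+00] 39.6 30.0
```

```bash
python3 -m handwheel '-0.25 0.25 0 0 0 0 -0.4;-0.5 0.5 0 0 0 0 -0.4;-0.75 0.75 0 0 0 0 -0.4;-0.88 0.885 0.1 0 0 0 -0.4;-0.88 0.885 0.28 0 0 0 -0.4;-0.88 0.885 0.35 0 0 0 -0.4;-0.88 0.885 0.35 0 0 0 -0.4' 
python3 g.py 580 -34.4 21.5
python3 - <<'E'
from h import *
q=snap('side');p=snap('top')
c=lambda q,a,b,d,e:cv2.resize(q['frame'][a:b,d:e,::-1],(400,400))
cv2.imwrite('pics/b1.png',np.hstack([c(q,160,260,230,330),c(p,150,240,230,320)]))
E
```

```text
time: 5.33
tool_pos: [577.6, -29.1, 39.1]
tcp_rot: [-3.137, -0.001, 1.525]
contact_force: [0.5, 1.0, -0.6]
grip_width: 40.0
finger_force: 30.0
plan shift [-0.052  0.028  0.176] turn [-0.002 -0.     0.   ] | 5.33 [577.6 -29.1  39.1] [-3.137e+00 -1.000e-03  1.525e+00] 40.0 30.0
```

View pics/b1.png

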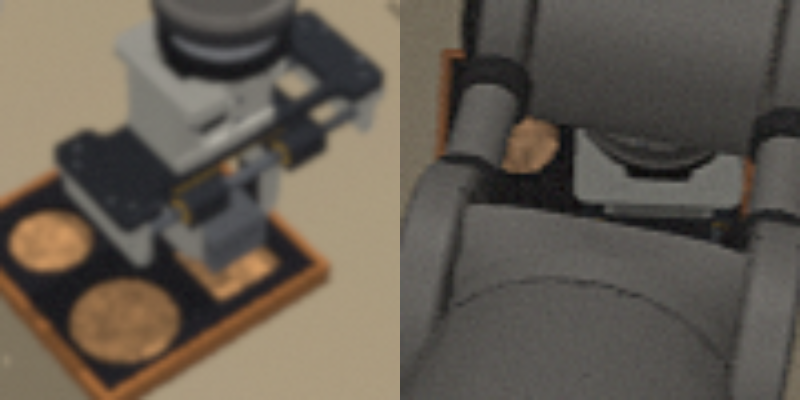

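The box hangs upright above the square nest, seen at side crop (235,235). I'll let the arm settle and read the pose before lowering.

```bash
python3 -m handwheel '0 0 0 0 0 0 -0.4;0 0 0 0 0 0 -0.4'; python3 g.py 580 -34.4 21.7
```

```text
time: 5.6
tool_pos: [579.8, -29.2, 42.3]
tcp_rot: [3.14, 0.0, 1.526]
contact_force: [0.7, 0.4, -0.6]
grip_width: 40.1
finger_force: 30.0
plan shift [-0.051  0.004  0.206] turn [0.001 0.    0.001] | 5.6 [579.8 -29.2  42.3] [3.14  0.    1.526] 40.1 30.0
```

```bash
python3 - <<'E'
from h import *
for i in range(6):
    print(bot.get_obs()['tool_pos'].round(1)); viewer.capture('top')
E
sed -i "s/    o=bot.get_obs(); r/    S=[(viewer.capture('top'),bot.get_obs())[1] for _ in range(4)]; o=S[-1]; o['tool_pos']=np.mean([s['tool_pos'] for s in S],0); r/" g.py; python3 g.py 580 -34.4 21.7
```

```text
[579.8 -29.2  42.3]
[579.7 -29.3  42.2]
[579.7 -29.4  42.1]
[579.7 -29.5  41.9]
[579.6 -29.6  41.8]
[579.5 -29.7  41.6]
plan shift [-0.046  0.008  0.196] turn [-0. -0.  0.] | 6.1 [579.4 -29.8  41.3] [-3.142 -0.     1.525] 39.7 30.0
```

```bash
python3 -m handwheel '-0.046 0.008 0.07 0 0 0 -0.4;-0.046 0.008 0.14 0 0 0 -0.4;-0.046 0.008 0.18 0 0 0 -0.4;-0.046 0.008 0.18 0 0 0 -0.4'; python3 g.py 580 -34.4 21.7
```

```text
time: 6.43
tool_pos: [579.0, -34.4, 21.6]
tcp_rot: [-3.139, -0.0, 1.525]
contact_force: [-0.3, -0.3, -0.7]
grip_width: 39.7
finger_force: 30.0
plan shift [0.    0.002 0.011] turn [ 0. -0.  0.] | 6.63 [579.8 -34.4  22.8] [ 3.141 -0.     1.525] 40.0 30.0
```

```bash
python3 -m handwheel '0 0 0.012 0 0 0 -0.4;0 0 0.012 0 0 0 -0.4;0 0 0.012 0 0 0 -0.4;0 0 0.012 0 0 0 0.35;0 0 0.012 0 0 0 0.35;0 0 0.012 0 0 0 0.35;0 0 0.012 0 0 0 0.35'; python3 -m handwheel '0 0 -0.3 0 0 0 0.35;0 0 -0.65 0 0 0 0.35;0 0 -0.65 0 0 0 0.6;0 0 -0.65 0 0 0 0.6'; python3 g.py 443 236 75
```

```text
time: 7.22
tool_pos: [580.1, -34.5, 22.1]
tcp_rot: [3.141, -0.0, 1.525]
contact_force: [-0.1, -0.1, 0.6]
grip_width: 60.0
finger_force: 0.0
time: 7.55
tool_pos: [581.5, -34.7, 89.2]
tcp_rot: [3.137, 0.001, 1.525]
contact_force: [-0.2, 0.5, -0.6]
grip_width: 70.6
finger_force: 0.0
plan shift [ 2.638 -1.487  0.12 ] turn [-0.001 -0.     0.   ] | 7.75 [579.5 -34.4  86.5] [-3.139 -0.     1.525] 73.6 0.0
```

```bash
python3 -m handwheel '0.4 -0.22 0 0 0 0 0.6;0.88 -0.5 0.04 0 0 0 0.6;0.88 -0.5 0.04 0 0 0 0.6' >/dev/null
python3 -m handwheel '0.4 -0.22 0 0 0 0 0.6;0.88 -0.5 0.04 0 0 0 0.6;0.88 -0.5 0.04 0 0 0 0.6' >/dev/null
python3 -m handwheel '0.4 -0.22 0 0 0 0 0.6;0.88 -0.49 0.04 0 0 0 0.6;0.88 -0.49 0.04 0 0 0 0.6;0.88 -0.49 0.04 0 0 0 0.6;0.88 -0.49 0.04 0 0 0 0.6' >/dev/null
python3 g.py 443 236 12; python3 - <<'E'
from h import *
q=snap('side');p=snap('top')
c=lambda q,a,b,d,e:cv2.resize(q['frame'][a:b,d:e,::-1],(400,400))
cv2.imwrite('pics/m1.png',np.hstack([c(q,110,210,140,240),c(q,160,260,230,330)]))
for r in viewer.cut_out('box_square',q): print(r['score'],r['centre'])
print(topix(q,(580,-34.4,27)))
E
```

```text
plan shift [ 0.007 -0.005  0.626] turn [-0.  0. -0.] | 8.87 [443.5 235.3  74.6] [-3.141  0.     1.523] 73.6 0.0
0.84 [287.1, 220.6]
(np.float64(286.4245084256245), np.float64(221.17247890239622))
```

View pics/m1.png

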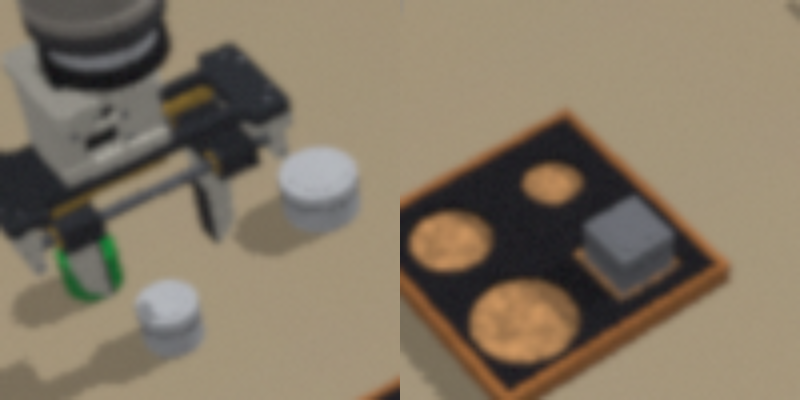

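The box sits in its nest at crop (630,245). The fingers are above the medium tin at crop (170,315), with the green tin behind the left finger and clear of it in depth. I'll grasp.

```bash
python3 -m handwheel '0.01 0 0.25 0 0 0 0.6;0.01 0 0.45 0 0 0 0.6;0.01 0 0.58 0 0 0 0.6;0.01 0 0.63 0 0 0 0.6;0.01 0 0.63 0 0 0 0.6;0.01 0 0.63 0 0 0 0.6'; python3 g.py 443 236 11.5
```

```text
time: 9.52
tool_pos: [443.7, 237.0, 12.4]
tcp_rot: [3.141, -0.0, 1.525]
contact_force: [-0.1, 0.3, 0.8]
grip_width: 73.4
finger_force: 0.0
plan shift [-0.013 -0.009  0.014] turn [ 0.001 -0.     0.   ] | 9.72 [444.  237.2  12.9] [ 3.140e+00 -1.000e-03  1.525e+00] 73.4 0.0
```

```bash
python3 -m handwheel '0 0 0.012 0 0 0 0.2;0 0 0.012 0 0 0 0;0 0 0.012 0 0 0 -0.4;0 0 0.012 0 0 0 -0.4;0 0 0.012 0 0 0 -0.4;0 0 0.012 0 0 0 -0.4;0 0 0.012 0 0 0 -0.4;0 0 0.012 0 0 0 -0.4'; python3 g.py 504 49.4 75
```

```text
time: 10.38
tool_pos: [443.3, 237.1, 10.9]
tcp_rot: [3.142, -0.0, 1.525]
contact_force: [-0.7, -0.1, 1.4]
grip_width: 41.0
finger_force: 30.0
plan shift [-1.847  0.692 -0.642] turn [ 0. -0.  0.] | 10.58 [443.3 237.1  10.9] [ 3.142 -0.     1.525] 41.7 30.0
```

```bash
python3 -m handwheel '0 0 -0.15 0 0 0 -0.4;0 0 -0.4 0 0 0 -0.4;-0.2 0.07 -0.64 0 0 0 -0.4;-0.5 0.2 -0.64 0 0 0 -0.4;-0.8 0.3 -0.64 0 0 0 -0.4;-0.92 0.35 -0.64 0 0 0 -0.4' >/dev/null
python3 -m handwheel '-0.3 0.1 0 0 0 0 -0.4;-0.6 0.22 0 0 0 0 -0.4;-0.85 0.32 0 0 0 0 -0.4;-0.925 0.345 0.1 0 0 0 -0.4;-0.925 0.345 0.3 0 0 0 -0.4;-0.925 0.345 0.35 0 0 0 -0.4;-0.925 0.345 0.35 0 0 0 -0.4' 
python3 g.py 504 49.4 21.5
```

```text
time: 11.67
tool_pos: [502.4, 50.0, 38.0]
tcp_rot: [-3.137, -0.0, 1.525]
contact_force: [0.2, 0.7, -0.9]
grip_width: 41.0
finger_force: 30.0
plan shift [-0.009  0.     0.184] turn [ 0.    -0.     0.001] | 11.87 [504.   50.3  39.9] [ 3.141 -0.     1.526] 41.2 30.0
```

```bash
python3 -m handwheel '-0.01 0 0.07 0 0 0 -0.4;-0.01 0 0.14 0 0 0 -0.4;-0.01 0 0.18 0 0 0 -0.4;-0.01 0 0.18 0 0 0 -0.4;-0.01 0 0.18 0 0 0 -0.4'; python3 g.py 504 49.4 21.5
```

```text
time: 12.28
tool_pos: [504.0, 48.7, 21.4]
tcp_rot: [-3.141, -0.0, 1.525]
contact_force: [-0.7, -0.0, 0.1]
grip_width: 41.6
finger_force: 30.0
plan shift [ 0.008 -0.002  0.002] turn [ 0. -0.  0.] | 12.48 [504.2  48.6  21.7] [ 3.141 -0.     1.525] 41.6 30.0
```

```bash
python3 -m handwheel '0 0 0 0 0 0 0.35;0 0 0 0 0 0 0.35;0 0 0 0 0 0 0.35;0 0 0 0 0 0 0.35;0 0 -0.3 0 0 0 0.35;0 0 -0.6 0 0 0 0.35;0 0 -0.6 0 0 0 0.6' >/dev/null
python3 -m handwheel '0.4 0.13 0 0 0 0 0.85;0.77 0.26 0 0 0 0 0.85;0.77 0.26 0 0 0 0 0.85' >/dev/null
python3 -m handwheel '0.4 0.13 0 0 0 0 0.85;0.77 0.26 0 0 0 0 0.85;0.77 0.26 0 0 0 0 0.85' >/dev/null
python3 -m handwheel '0.4 0.13 0 0 0 0 0.85;0.77 0.26 0 0 0 0 0.85;0.77 0.26 0 0 0 0 0.85;0.77 0.26 0 0 0 0 0.85;0.77 0.26 0 0 0 0 0.85' >/dev/null
python3 g.py 593 276 12; python3 - <<'E'
from h import *
q=snap('side');p=snap('top')
c=lambda q,a,b,d,e:cv2.resize(q['frame'][a:b,d:e,::-1],(400,400))
cv2.imwrite('pics/l1.png',np.hstack([c(q,80,180,160,260),c(q,160,260,230,330)]))
for r in viewer.cut_out('tin_medium',q): print(r['score'],r['centre'])
print(topix(q,(504,49.4,27)))
E
```

```text
plan shift [0.013 0.006 0.697] turn [-0.  0. -0.] | 14.18 [592.4 274.7  81.7] [-3.141  0.     1.524] 84.8 0.0
0.73 [241.7, 215.0]
0.49 [161.2, 175.0]
(np.float64(241.90385506576496), np.float64(216.66147897899157))
```

View pics/l1.png

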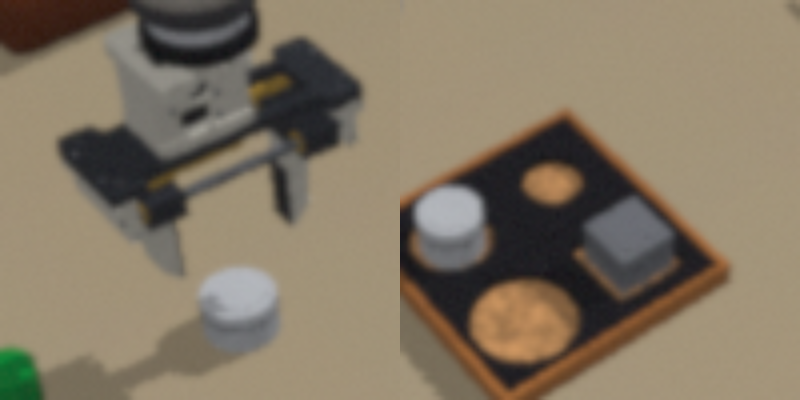

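The medium tin (crop 450,227) and the box are both seated, and the fingers straddle the large tin (crop 240,305).

```bash
python3 -m handwheel '0.01 0.01 0.3 0 0 0 0.85;0.01 0.01 0.5 0 0 0 0.85;0.01 0.01 0.65 0 0 0 0.85;0.01 0.01 0.7 0 0 0 0.85;0.01 0.01 0.7 0 0 0 0.85;0.01 0.01 0.7 0 0 0 0.85'; python3 g.py 593 276 11.5
```

```text
time: 14.83
tool_pos: [594.2, 276.7, 12.5]
tcp_rot: [3.141, -0.0, 1.525]
contact_force: [0.0, 0.0, 1.2]
grip_width: 84.9
finger_force: 0.0
plan shift [-0.011 -0.015  0.017] turn [ 0.001 -0.     0.   ] | 15.03 [594.6 277.   13.2] [ 3.139e+00 -1.000e-03  1.525e+00] 84.8 0.0
```

```bash
python3 -m handwheel '0 0 0.013 0 0 0 0.5;0 0 0.013 0 0 0 0.3;0 0 0.013 0 0 0 0;0 0 0.013 0 0 0 0;0 0 0.013 0 0 0 0;0 0 0.013 0 0 0 0;0 0 0.013 0 0 0 0;0 0 0.013 0 0 0 0'; python3 g.py 500 -30.5 85
```

```text
time: 15.7
tool_pos: [593.7, 276.8, 10.6]
tcp_rot: [3.141, -0.0, 1.525]
contact_force: [0.3, -0.4, -0.1]
grip_width: 55.5
finger_force: 30.0
plan shift [-3.112 -0.796 -0.745] turn [ 0. -0.  0.] | 15.9 [593.7 276.8  10.6] [ 3.141 -0.     1.525] 55.4 30.0
```

```bash
python3 -m handwheel '0 0 -0.15 0 0 0 0;0 0 -0.4 0 0 0 0;-0.1 -0.03 -0.65 0 0 0 0;-0.35 -0.1 -0.75 0 0 0 0;-0.65 -0.15 -0.75 0 0 0 0;-0.78 -0.2 -0.75 0 0 0 0' >/dev/null
python3 -m handwheel '-0.3 -0.08 0 0 0 0 0;-0.6 -0.15 0 0 0 0 0;-0.78 -0.2 0 0 0 0 0' >/dev/null
python3 -m handwheel '-0.3 -0.08 0 0 0 0 0;-0.6 -0.15 0 0 0 0 0;-0.78 -0.2 0 0 0 0 0' >/dev/null
python3 -m handwheel '-0.3 -0.08 0 0 0 0 0;-0.6 -0.15 0 0 0 0 0;-0.77 -0.195 0 0 0 0 0;-0.77 -0.195 0.2 0 0 0 0;-0.77 -0.195 0.4 0 0 0 0;-0.77 -0.195 0.45 0 0 0 0;-0.77 -0.195 0.45 0 0 0 0' 
python3 g.py 500 -30.5 21.2
```

```text
time: 17.48
tool_pos: [498.9, -30.1, 39.2]
tcp_rot: [-3.138, -0.001, 1.525]
contact_force: [0.5, 0.5, -0.5]
grip_width: 55.4
finger_force: 30.0
plan shift [-0.004 -0.005  0.198] turn [0.001 0.    0.001] | 17.68 [500.5 -30.1  41. ] [3.14  0.    1.526] 55.5 30.0
```

```bash
python3 -m handwheel '0 0 0.07 0 0 0 0;0 0 0.14 0 0 0 0;0 0 0.19 0 0 0 0;0 0 0.19 0 0 0 0;0 0 0.19 0 0 0 0'; python3 g.py 500 -30.5 21.2
```

```text
time: 18.1
tool_pos: [499.8, -30.2, 21.1]
tcp_rot: [-3.141, -0.0, 1.525]
contact_force: [-0.4, -0.1, -1.0]
grip_width: 55.4
finger_force: 30.0
plan shift [-0.002 -0.     0.002] turn [ 0. -0.  0.] | 18.3 [500.  -30.3  21.4] [ 3.142 -0.     1.525] 55.7 30.0
```

```bash
python3 -m handwheel '0 0 0 0 0 0 0.4;0 0 0 0 0 0 0.4;0 0 0 0 0 0 0.4;0 0 0 0 0 0 0.4;0 0 -0.3 0 0 0 0.4;0 0 -0.6 0 0 0 0.4;0 0 -0.65 0 0 0 0.4' 
python3 -m handwheel '-0.4 -0.06 0 0 0 0 0.26;-0.88 -0.12 0 0 0 0 0.26;-0.88 -0.12 0 0 0 0 0.26' >/dev/null
python3 -m handwheel '-0.4 -0.06 0 0 0 0 0.26;-0.88 -0.12 0 0 0 0 0.26;-0.88 -0.12 0 0 0 0 0.26' >/dev/null
python3 -m handwheel '-0.4 -0.06 0 0 0 0 0.26;-0.88 -0.12 0 0 0 0 0.26;-0.88 -0.12 0 0 0 0 0.26' >/dev/null
python3 -m handwheel '-0.4 -0.06 0 0 0 0 0.26;-0.88 -0.12 0 0 0 0 0.26;-0.88 -0.12 0 0 0 0 0.26;-0.88 -0.12 0 0 0 0 0.26;-0.88 -0.12 0 0 0 0 0.26' >/dev/null
python3 g.py 435 -380.7 12; python3 - <<'E'
from h import *
q=snap('side');p=snap('top')
c=lambda q,a,b,d,e:cv2.resize(q['frame'][a:b,d:e,::-1],(400,400))
cv2.imwrite('pics/sm1.png',np.hstack([c(q,290,410,290,410),c(q,160,260,230,330)]))
for n in('tin_large','tin_small'):
  for r in viewer.cut_out(n,q): print(n,r['score'],r['centre'])
print(topix(q,(500,-30.5,27)),topix(q,(435.3,-380.7,17)))
E
```

```text
time: 18.88
tool_pos: [502.5, -30.7, 90.6]
tcp_rot: [3.135, 0.001, 1.525]
contact_force: [0.9, -0.5, 0.8]
grip_width: 64.4
finger_force: 0.0
plan shift [-0.028 -0.012  0.743] turn [-0.    -0.     0.001] | 20.25 [ 436.4 -378.    86.3] [-3.141e+00 -1.000e-03  1.527e+00] 57.8 0.0
tin_small 0.5 [379.9, 385.2]
(np.float64(260.39884179699834), np.float64(236.73939519712823)) (np.float64(344.8646356395309), np.float64(363.6809848270435))
```

View pics/sm1.png

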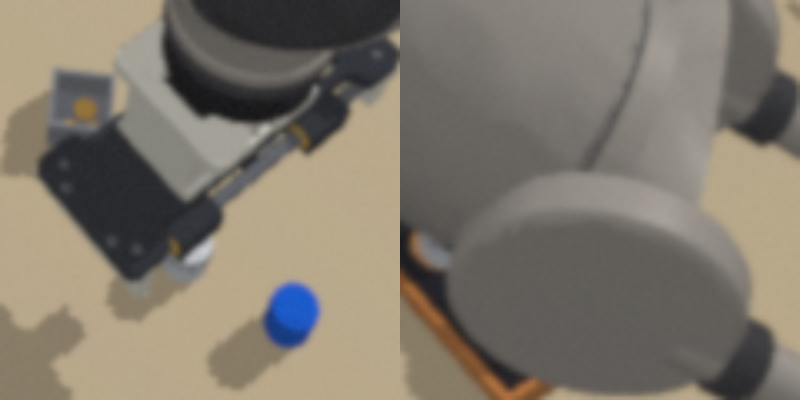

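The small tin's aluminium shows at crop (195,250), under the gripper. The blue tin (292,315) and the open box (80,105) are both clear. I'll check the tin's centre in the first side picture, then descend.

```bash
python3 - <<'E'
import cv2,numpy as np
a=cv2.imread('pics/side0.png')[345:385,330:365].astype(int); m=(a.min(2)>150)
y,x=np.nonzero(m); print(m.sum(),x.mean()+330,y.mean()+345,np.ptp(x),np.ptp(y))
E
python3 -m handwheel '-0.028 -0.01 0.3 0 0 0 0.26;-0.028 -0.01 0.5 0 0 0 0.26;-0.028 -0.01 0.5 0 0 0 0.26;-0.028 -0.01 0.5 0 0 0 0.26'; python3 g.py 435 -380.7 11.5
```

```text
145 346.6275862068966 361.1655172413793 13 12
time: 20.78
tool_pos: [434.6, -381.8, 35.9]
tcp_rot: [-3.14, -0.002, 1.525]
contact_force: [-0.0, -0.6, -0.3]
grip_width: 58.0
finger_force: 0.0
plan shift [ 0.023 -0.007  0.262] turn [0.001 0.001 0.   ] | 20.98 [ 435.6 -383.    37.7] [3.140e+00 2.000e-03 1.525e+00] 58.2 0.0
```

Centres agree to about 1 px.

```bash
python3 -m handwheel '0.015 0 0.15 0 0 0 0.26;0.015 0 0.25 0 0 0 0.26;0.015 0 0.255 0 0 0 0.26;0.015 0 0.255 0 0 0 0.26'; python3 g.py 435 -380.7 11.5
```

```text
time: 21.32
tool_pos: [434.8, -380.8, 10.8]
tcp_rot: [-3.141, -0.001, 1.525]
contact_force: [-0.6, -0.4, 0.6]
grip_width: 58.0
finger_force: 0.0
plan shift [ 0.006 -0.003 -0.   ] turn [0. 0. 0.] | 21.52 [ 435.3 -381.3   11.5] [3.141e+00 1.000e-03 1.525e+00] 57.5 0.0
```

```bash
python3 -m handwheel '0 0 0 0 0 0 0;0 0 0 0 0 0 -0.2;0 0 0 0 0 0 -0.7;0 0 0 0 0 0 -0.7;0 0 0 0 0 0 -0.7;0 0 0 0 0 0 -0.7;0 0 0 0 0 0 -0.7;0 0 0 0 0 0 -0.7'; python3 g.py 583.9 45.5 91
```

```text
time: 22.18
tool_pos: [435.0, -381.0, 11.0]
tcp_rot: [3.142, -0.0, 1.525]
contact_force: [0.5, -0.0, 0.2]
grip_width: 27.3
finger_force: 30.0
plan shift [ 4.328  1.292 -0.799] turn [ 0. -0.  0.] | 22.38 [ 435.1 -381.    11. ] [ 3.142 -0.     1.525] 27.2 30.0
```

```bash
python3 -m handwheel '0 0 -0.15 0 0 0 -0.7;0 0 -0.4 0 0 0 -0.7;0.1 0.03 -0.7 0 0 0 -0.7;0.35 0.1 -0.8 0 0 0 -0.7;0.65 0.2 -0.8 0 0 0 -0.7;0.86 0.26 -0.8 0 0 0 -0.7' >/dev/null
python3 -m handwheel '0.3 0.09 0 0 0 0 -0.7;0.6 0.18 0 0 0 0 -0.7;0.87 0.26 0 0 0 0 -0.7' >/dev/null
python3 -m handwheel '0.3 0.09 0 0 0 0 -0.7;0.6 0.18 0 0 0 0 -0.7;0.87 0.26 0 0 0 0 -0.7' >/dev/null
python3 -m handwheel '0.3 0.09 0 0 0 0 -0.7;0.6 0.18 0 0 0 0 -0.7;0.87 0.26 0 0 0 0 -0.7' >/dev/null
python3 -m handwheel '0.3 0.09 0 0 0 0 -0.7;0.6 0.18 0 0 0 0 -0.7;0.86 0.255 0 0 0 0 -0.7;0.86 0.255 0 0 0 0 -0.7;0.86 0.255 0.1 0 0 0 -0.7;0.86 0.255 0.1 0 0 0 -0.7' 
python3 g.py 583.9 45.5 21.6; python3 - <<'E'
from h import *
q=snap('side')
c=lambda q,a,b,d,e:cv2.resize(q['frame'][a:b,d:e,::-1],(600,600))
cv2.imwrite('pics/sm2.png',c(q,160,260,220,320))
E
```

```text
time: 24.13
tool_pos: [582.8, 45.4, 79.0]
tcp_rot: [-3.138, 0.0, 1.526]
contact_force: [0.1, 0.5, -0.2]
grip_width: 27.0
finger_force: 30.0
plan shift [0.009 0.005 0.587] turn [-0.  0. -0.] | 24.33 [583.4  44.6  80.3] [-3.141  0.     1.524] 27.2 30.0
```

View pics/sm2.png

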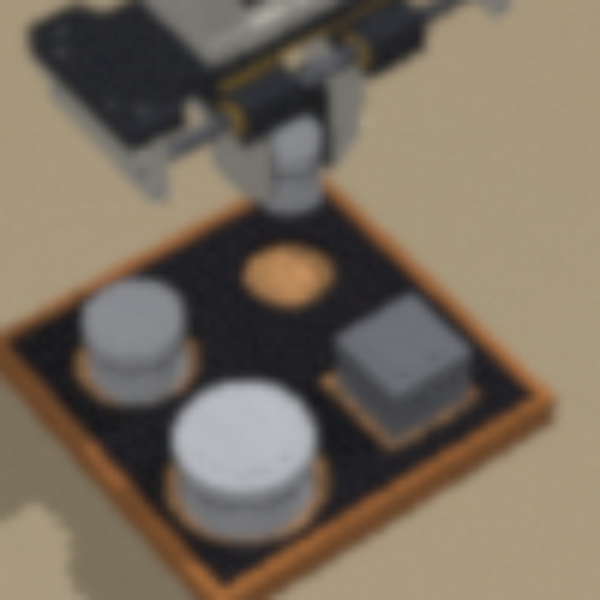

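Three containers are seated: medium at (135,340), large at (243,460) and box at (405,370). The small tin hangs upright at (293,170), above its nest at (288,275).

```bash
python3 -m handwheel '0.01 0 0.2 0 0 0 -0.7;0.01 0 0.38 0 0 0 -0.7;0.01 0 0.48 0 0 0 -0.7;0.01 0 0.54 0 0 0 -0.7;0.01 0 0.57 0 0 0 -0.7;0.01 0 0.57 0 0 0 -0.7'; python3 g.py 583.9 45.5 21.6
```

```text
time: 24.88
tool_pos: [584.2, 46.4, 23.9]
tcp_rot: [-3.141, -0.0, 1.525]
contact_force: [-0.7, -0.0, 0.0]
grip_width: 27.5
finger_force: 30.0
plan shift [-0.011 -0.008  0.031] turn [ 0.001 -0.     0.   ] | 25.08 [584.7  46.6  24.7] [ 3.14  -0.     1.525] 27.2 30.0
```

```bash
python3 -m handwheel '-0.01 -0.005 0.022 0 0 0 -0.7;-0.01 -0.005 0.022 0 0 0 -0.7;-0.01 -0.005 0.022 0 0 0 -0.7;-0.01 -0.005 0.022 0 0 0 -0.7'; python3 g.py 583.9 45.5 21.6
```

```text
time: 25.42
tool_pos: [583.7, 45.6, 21.9]
tcp_rot: [3.141, -0.0, 1.525]
contact_force: [-0.2, 0.7, -0.8]
grip_width: 27.2
finger_force: 30.0
plan shift [-0.002  0.002  0.003] turn [ 0. -0.  0.] | 25.62 [583.7  45.7  21.9] [ 3.141 -0.     1.525] 27.1 30.0
```

```bash
python3 -m handwheel '0 0 0 0 0 0 -0.05;0 0 0 0 0 0 -0.05;0 0 0 0 0 0 -0.05;0 0 0 0 0 0 -0.05;0 0 -0.3 0 0 0 -0.05;0 0 -0.6 0 0 0 -0.05;0 0 -0.9 0 0 0 -0.05' 
python3 -m handwheel '0.4 -0.1 -0.2 0 0 0 0;0.8 -0.1 -0.3 0 0 0 0;0.95 -0.1 -0.3 0 0 0 0' >/dev/null
python3 -m handwheel '0.4 -0.1 0 0 0 0 0;0.8 -0.1 0 0 0 0 0;0.95 -0.1 0 0 0 0 0;0.95 -0.1 0 0 0 0 0;0.95 -0.1 0 0 0 0 0'
python3 - <<'E'
from h import *
q=snap('side');p=snap('top')
c=lambda q,a,b,d,e:cv2.resize(q['frame'][a:b,d:e,::-1],(400,400))
cv2.imwrite('pics/fin.png',np.hstack([c(q,160,260,220,320),c(p,150,250,225,325)]))
for n,X in dict(tin_small=(583.9,45.5),tin_medium=(504,49.4),tin_large=(500,-30.5),box_square=(580,-34.4),open_tin=(0,0),open_box=(0,0)).items():
  print(n,[np.round(r['centre']) for r in viewer.cut_out(n,p)],np.round(topix(p,(*X,30))))
E
```

```text
time: 26.2
tool_pos: [583.2, 45.7, 112.5]
tcp_rot: [-3.14, -0.0, 1.525]
contact_force: [0.8, -0.1, -0.2]
grip_width: 43.6
finger_force: 0.0
time: 26.87
tool_pos: [572.1, 236.7, 141.5]
tcp_rot: [-3.141, 0.001, 1.527]
contact_force: [0.4, -0.2, -0.0]
grip_width: 45.9
finger_force: 0.0
tin_small [array([424., 211.]), array([468., 235.])] [257. 180.]
tin_medium [array([254., 216.])] [255. 214.]
tin_large [array([287., 215.]), array([256., 216.])] [289. 215.]
box_square [array([289., 184.])] [291. 181.]
open_tin [array([395., 179.])] [276. 440.]
open_box [array([391., 237.])] [276. 440.]
```

View pics/fin.png

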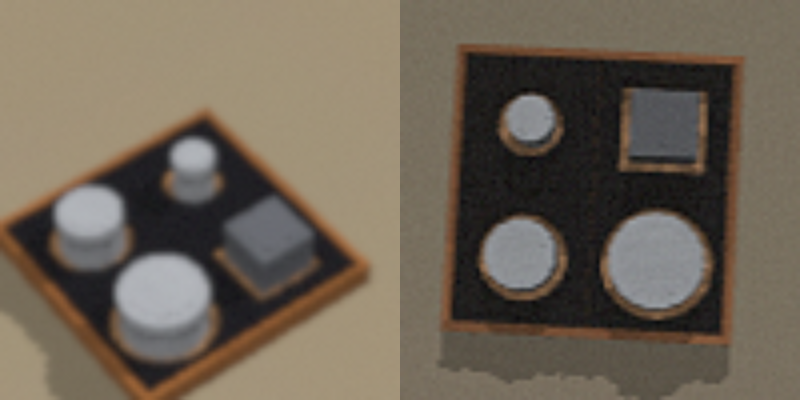

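All four sit flat in their nests: in the top crop, small (530,118), box (663,125), medium (520,253) and large (655,262). The open containers have not moved.

```bash
python3 -c "
from plant import bot
print(bot.close_job())"
```

```text
the job is handed in; nothing more can be done
None
```

All four lidded containers stand upright in their matching nests, the two open ones were left where they stood, and the job was handed in at about 27 s of the 90 s allowed; no verdict was returned.

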